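# Square the glass plate into the brewing board's corner

## Task

Take the upright steel scoop from its cork coaster by the handle and, with the scoop's cup, gently nudge the frosted glass plate flat over the bamboo brewing board until its long edge lies flush and lightly pressed against the long rail, then along that rail until its end is lightly pressed against the short rail too, so that it sits square in the corner. Never push hard on the glass (light finger pressure, not over 12 N) and touch it with nothing but the scoop. Then stand the scoop upright on that coaster again, let go, and leave everything else on the table as it is.

Things in the scene. Friction and masses are not known exactly. Their poses are not given: they have to be found in the camera images.
- board: flat bamboo board fixed on the table, 220 (its x) x 260 (its y) x 12 mm thick; origin at the centre of its underside, z up. Two darker bamboo rails are screwed down on it, 14 mm wide, rising 16 mm above its top, rigid and parallel to its edges: the long one along its y at the +x edge (240 mm long), the short one along its x at the +y end (x = -60 to +84 mm)
- corner (a point): nominal inner corner of the two rails, at board (+90, +110, +12) mm, axes as the board's. The rails are set anew each time and are not measured: the long rail's inner face (looking to -x) truly lies anywhere from 6 mm before to 6 mm behind this point along x, the short rail's (looking to -y) likewise along y. Find them by feel, or roughly by eye
- plate: loose frosted glass plate lying flat on the board, 80 (its x) x 110 (its y) x 10 mm thick, about 0.2 kg, slides under 1 to 3 N, turns flush on a rail under up to 6 N; origin at the centre of its underside. Starts 15 to 65 mm short of each rail, turned up to 0.2 rad against the board. Home: its +x long edge touches the long rail, its +y end the short rail, axes parallel to the board's
- scoop: loose steel scoop standing on its round cup on the coaster, about 0.14 kg; origin at the centre of the cup's underside, z up. Cup: outer radius 22 mm, 28 mm high, straight wall. Handle: upright straight bar, 10 mm (scoop x) by 14 mm (scoop y), its axis at scoop x = -24 mm, from 4 to 135 mm above the cup's underside
- scoop_grip (a point): on the scoop's handle axis, 100 mm above the cup's underside (scoop -24, 0, +100 mm), axes as the scoop's: a good place to pinch it, across its 14 mm (scoop y)
- coaster: round cork coaster fixed on the table, 96 mm across, 6 mm thick; origin at the centre of its underside. Not the larger trivet (120 mm) under the carafe
- jar: empty open amber glass jar, 76 mm across, 100 mm tall; origin at the centre of its underside; leave alone
- kettle: white kettle, body 160 mm across, 167 mm tall, with handle and spout reaching to 130 mm from its axis; origin at the centre of its underside; leave alone
- carafe: narrow clear glass carafe, 90 mm across, 190 mm tall, on a cork trivet; origin at the centre of its underside; leave alone
- mug: white mug, 80 mm across, 85 mm tall; origin at the centre of its underside; leave alone
There are look-alikes about, which are no part of the job. What is meant by the scoop is not green or pink, and is the larger of those in its own colour.

How it is judged:
By the outcome, as a careful person would: the job done as asked, in the order asked, and still so for the second after the job is handed in, with the robot touching nothing.
It also fails if it takes over 72 s, if anything falls off the work surface, if the arm or the gripper's body presses on something with over 40 N, if the wrist force passes 120 N, or if a joint passes its speed limit or range.

## Robot

A 6-joint arm with a two-finger parallel gripper is mounted at the origin on the work surface. World frame = base frame: x ahead of the robot, y to its left, z up, the work surface at z = 0. Lengths are in mm, angles in degrees, forces in N, time in s.
With the tool pointing down it reaches from about 350 to 850 mm from the base axis. Payload 8.1 kg.
Tool frame: the origin (TCP) lies midway between the tips of the shut fingers; the grasp point (between the pads) lies 19 mm behind it; x points along the fingers, y is the direction in which the jaws open and shut, and the axes are right-handed (so a half turn about x gives the same grasp; the last joint's range is limited). The gripper opens to 85 mm and grips with 20 to 120 N. Pads are 22 mm wide; open, the fingers measure 114 mm over their backs; the gripper's body (76 mm by 85 mm) begins 54 mm behind the grasp point. The pads swing forward as they close: fully open they stand 13 mm farther back than shut.
Start: joints at [58.419, 7.471, 85.268, -0, 87.261, -4.893], TCP at [269.463, 536.092, 231.292] pointing down, gripper open.
Joint ranges: [-169.43, 169.43], [-51.17, 129.36], [1.28, 143.12], [-76.62, 256.62], [0, 156.53], [-152.29, 152.29]. Speed limits (degrees/s): [136.94, 136.94, 159.86, 180, 180, 180].

## Interface

Orientations are given as [roll, pitch, yaw] about the fixed x, y, z axes, in that order (R = Rz(yaw) Ry(pitch) Rx(roll)).
In Python, from bench import r gives the robot as it stands.
- The arm moves only by the tool move_arm, never from a script. Its argument "deltas" is a list of rows, each a list of 2 entries, a list of its own where there are three numbers: the shift along the tool's x, y, z in mm, then the turn about the tool's x in degrees. A call has 1 to 12 rows; each row is the pose to reach, as a shift and turn from the pose measured when the call began, along the tool's axes at that moment; what a row does not reach only later rows make up. A row lasts 1/8 s, in which the tool goes at most 62.5 mm and 10.7 degrees, less where a joint would pass 70% of its speed; a pose out of reach is approached as far as the arm can. A call with a gripper value outside its range is refused whole. "jaw" is the opening, from -1 (shut) to 1 (fully open), set as the call begins (left out, the last holds). The fingers move at their own pace and stop on an object; "squeeze" is the grip in N (left out, the last holds). Time passes only in rows, so rows that repeat a pose let the fingers close. It gives the time, the measured TCP pose, the force and the opening at its end, in the units of the state.
- r.sense(): the state, without advancing time (a new reading comes with each control period).
- r.snapshot(name): name is "scene" or "top" or "wrist"; returns (picture, depth): 384x512x3 uint8, red, green, blue; 384x512 float32, mm along the optical axis (not along the pixel's ray), 0 where there is no reading.
- r.get_calibration(name): a dict with "fovy" (degrees; the focal length in pixels is half the picture's height over the tangent of half this angle, whatever the lens; pixels are square), "cx", "cy" (the principal point, pixels), "k1" (the pictures are not rectified: a ray, as slopes to the right and down, at radius r is drawn at 1 + k1 r^2 times it, then the intrinsics apply), "position" and "attitude" of the camera in the world; the wrist camera has in their place "tool_from_camera" (4x4, takes a point from camera to tool coordinates, whose origin is the TCP and whose axes are the tool frame's). Camera axes: x right, y down, z forward; pixel columns grow to the right and rows downward; lengths in mm; the calibration is good to about 2 mm. A picture is of the moment at which its call begins: read the wrist's pose just before it. get_calibration takes no time and is no camera call.
- r.hand_in(): hands the job in, once; it reports no verdict.
The state is a dict: "time": time; "joint_pos": joint angles; "qd": joint speeds; "joint_efforts": joint torques, N m; "tool_pos": TCP position; "tcp_rot": TCP orientation; "ft_force": force on the tool from outside, world axes, zero at the start; "wrist_torque": the same for the moment, N m; "finger_gap": finger opening in mm.
Only numpy, scipy, OpenCV 4.12 (cv2) and the standard library are available. Lean on these libraries where they do the work, as an engineer would, in place of code of your own. Each camera call takes 0.05 s, during which the arm holds its last target. There are 200 camera calls.

## Working session

There is one attempt and no reset: what is moved stays moved. The work goes in short steps, Python scripts to look and compute and a tool call to move; the robot and the scene stay as the last step left them, time stands still between calls to the robot, and variables do not carry over. Pictures are saved under pics/ and viewed, about 8 in all and at most 12, crops included, and the job is handed in when it is done.

Besides the shell and the picture viewer there is one more tool, called after "Emit:" as name([rows], argument=value, ...), one row to a line, values as JSON. move_arm: Moves the arm, as the interface text tells. Its arguments: {"type":"object","properties":{"deltas":{"type":"array","items":{"type":"array"}},"jaw":{"type":"number"},"squeeze":{"type":"number"}},"required":["deltas"]}

```bash
mkdir -p pics; ls; python3 - <<'E'
from bench import r
import cv2,numpy as np
print(r.sense())
for n in("scene","top","wrist"):
    print(n,r.get_calibration(n))
for n in("scene","top"):
    p,d=r.snapshot(n); cv2.imwrite(f"pics/{n}0.png",p[:,:,::-1]); np.save(f"{n}0.npy",d); np.save(f"{n}0p.npy",p)
a=cv2.imread("pics/scene0.png");b=cv2.imread("pics/top0.png")
cv2.imwrite("pics/top0b.png",cv2.resize(b,(800,600)))
E
```

```text
pics
{'time': 0.0, 'joint_pos': array([ 5.84192821e+01,  7.51627635e+00,  8.53293451e+01,  7.11500523e-04,
        8.72615104e+01, -4.89084362e+00]), 'qd': array([-0.03412443, -0.06081327, -0.06721006,  0.01917056, -0.00088429,
       -0.03690567]), 'joint_efforts': array([-1.35203089e-03, -5.69409227e+01, -5.00545013e+01, -2.78984669e-05,
        1.49371993e-02,  6.46960373e-06]), 'tool_pos': array([269.16254712, 535.62225467, 230.23162301]), 'tcp_rot': array([ -95.27089055,   89.89286578, -121.96079947]), 'ft_force': array([-0.5391824 ,  0.51974963,  0.1480352 ]), 'wrist_torque': array([-0.067837  , -0.00647537, -0.01607423]), 'finger_gap': 85.36566572444984}
scene {'fovy': 42.18921442396312, 'cx': 251.24508334723131, 'cy': 193.51574504271318, 'k1': -0.029744202901155984, 'position': array([1181.15506246,  825.63525946, 1130.31783316]), 'attitude': array([-135.24733785,   -0.24018767,  142.232772  ])}
top {'fovy': 54.39123514177846, 'cx': 251.3341733592315, 'cy': 190.66203788970807, 'k1': 0.04213158001144639, 'position': array([ 332.54947307,   -8.87920432, 1229.46752285]), 'attitude': array([-168.49470075,   -0.38025153,  -86.10557766])}
wrist {'fovy': 61.77322048418791, 'cx': 254.32443680997312, 'cy': 187.1429586880831, 'k1': -0.09221161913459748, 'tool_from_camera': array([[-7.03501603e-04, -2.71419049e-01,  9.62461015e-01,
        -1.43697227e+02],
       [ 9.99999752e-01, -1.74902692e-04,  6.81616706e-04,
         8.34875801e-01],
       [-1.66667351e-05,  9.62461256e-01,  2.71419105e-01,
        -6.90060308e+01],
       [ 0.00000000e+00,  0.00000000e+00,  0.00000000e+00,
         1.00000000e+00]])}
```

View pics/top0b.png

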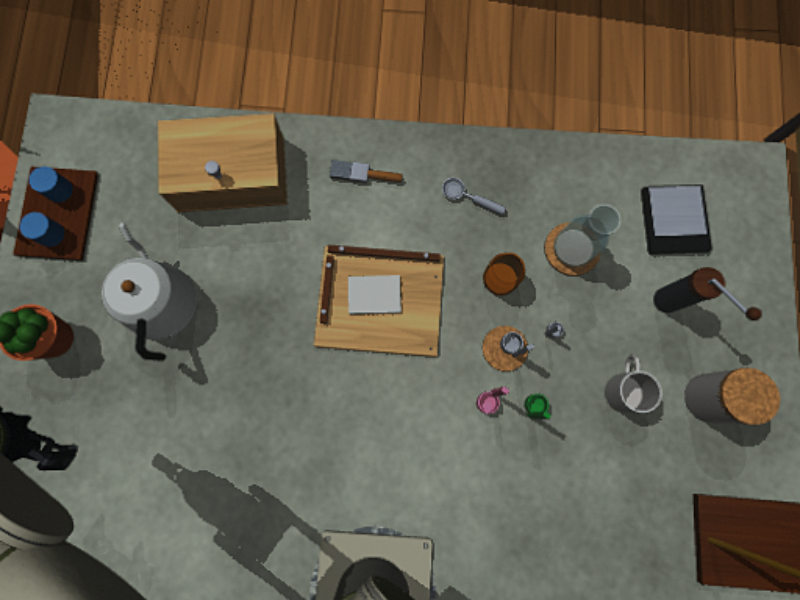

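View pics/scene0.png

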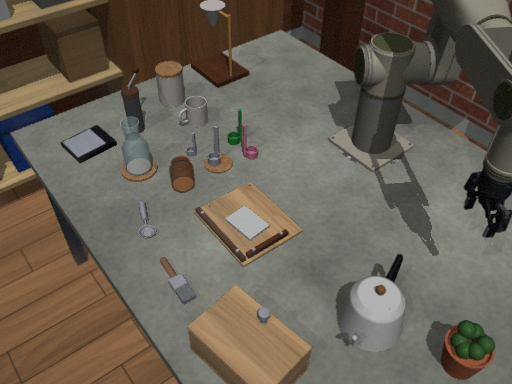

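The top view shows the board with its long rail across the top (330–440, 250), the short rail at left (327, 285) and the plate at (375, 295). The steel scoop stands on the coaster at (510, 345), with a small steel look-alike at (556, 330). Next I'll get rough positions.

```bash
cat > h.py <<'E'
import numpy as np, cv2
from scipy.spatial.transform import Rotation as Ro
from bench import r
def campose(n, s=None):
    c=r.get_calibration(n)
    if n!="wrist": return Ro.from_euler('xyz',c["attitude"],degrees=True).as_matrix(), np.array(c["position"])
    s=s or r.sense(); T=c["tool_from_camera"]; R=Ro.from_euler('xyz',s["tcp_rot"],degrees=True).as_matrix()
    return R@T[:3,:3], R@T[:3,3]+s["tool_pos"]
def K(n):
    c=r.get_calibration(n); f=192/np.tan(np.radians(c["fovy"]/2))
    return np.array([[f,0,c["cx"]],[0,f,c["cy"]],[0,0,1.]]), np.array([c["k1"],0,0,0,0.])
def rays(n,px):
    k,d=K(n); q=cv2.undistortPoints(np.array(px,float).reshape(-1,1,2),k,d).reshape(-1,2)
    return np.c_[q,np.ones(len(q))]
def cloud(n,d,P):
    v,u=np.mgrid[:384,:512]; R,t=P
    w=(rays(n,np.c_[u.ravel(),v.ravel()])*d.reshape(-1,1))@R.T+t
    return w.reshape(384,512,3)
def onplane(n,px,z,P):
    R,t=P; w=rays(n,px)@R.T; return t+w*((z-t[2])/w[:,2])[:,None]
def proj(n,X,P):
    R,t=P; k,d=K(n); return cv2.projectPoints((np.array(X,float).reshape(-1,3)-t)@R,np.zeros(3),np.zeros(3),k,d)[0].reshape(-1,2)
def ortho(n,p,z,P,x0,x1,y0,y1,s=1.):
    "x up, y left; s mm per px"
    xs=np.arange(x1,x0,-s); ys=np.arange(y1,y0,-s); Y,X=np.meshgrid(ys,xs)
    m=proj(n,np.c_[X.ravel(),Y.ravel(),np.full(X.size,z)],P).reshape(X.shape+(2,)).astype(np.float32)
    return cv2.remap(p,m[...,0],m[...,1],cv2.INTER_LINEAR)
def tool(): 
    s=r.sense(); return Ro.from_euler('xyz',s["tcp_rot"],degrees=True).as_matrix(), s["tool_pos"]
E
python3 - <<'E'
from h import *
np.set_printoptions(precision=1,suppress=True)
P=campose("top"); d=np.load("top0.npy"); s=512/800
for nm,px,z in [("boardcorners",[(328,246),(444,255),(438,356),(316,347)],12),("plate",[(348,277),(400,275),(402,312),(350,314)],22),("coaster",[(505,348)],6),("small",[(556,330)],20),("pink",[(488,403)],20),("green",[(537,406)],20)]:
    print(nm,onplane("top",np.array(px)*s,z,P))
W=cloud("top",d,P); v,u=int(345*s),int(512*s)
m=(abs(W[...,0]-W[v,u,0])<90)&(abs(W[...,1]-W[v,u,1])<90)&(W[...,2]>15)&(d>0)
print(W[v,u])
q=W[m]; 
for a,b in((15,25),(25,40),(40,100),(100,125),(125,160)):
    k=q[(q[:,2]>a)&(q[:,2]<b)]; print(a,b,len(k)); print(k[:25])
print("R",tool()[0])
E
```

```text
boardcorners [[ 685.   147.4   12. ]
 [ 682.4 -104.2   12. ]
 [ 463.5 -102.7   12. ]
 [ 464.9  152.6   12. ]]
plate [[617.   97.6  22. ]
 [629.  -12.3  22. ]
 [549.5 -21.7  22. ]
 [537.7  86.8  22. ]]
coaster [[ 490.8 -242.7    6. ]]
small [[ 534.1 -344.9   20. ]]
pink [[ 374.2 -208.6   20. ]]
green [[ 375.3 -308.    20. ]]
[ 500.4 -254.6    7.6]
15 25 38
[[ 550.4 -335.1   21.5]
 [ 550.3 -337.8   23.3]
 [ 551.6 -342.7   17.2]
 [ 547.2 -332.4   19.3]
 [ 543.1 -328.3   22.7]
 [ 540.9 -327.1   15.3]
 [ 539.8 -328.4   22.6]
 [ 537.4 -326.9   16.2]
 [ 536.4 -328.2   23.4]
 [ 530.4 -323.5   17.3]
 [ 526.8 -325.9   20.3]
 [ 519.4 -258.8   16.1]
 [ 523.8 -326.5   18.6]
 [ 524.2 -335.7   20.4]
 [ 524.3 -338.7   21.4]
 [ 515.6 -252.3   16.5]
 [ 516.1 -264.8   19.2]
 [ 522.1 -343.5   15.7]
 [ 510.4 -232.3   19.7]
 [ 512.7 -267.6   21.4]
 [ 508.7 -249.1   17.1]
 [ 509.4 -258.9   17. ]
 [ 510.  -268.5   17.4]
 [ 506.7 -265.7   16. ]
 [ 506.9 -268.9   16.1]]
25 40 60
[[ 531.8 -323.4   29.9]
 [ 522.5 -245.4   33.6]
 [ 522.8 -248.7   33.1]
 [ 522.5 -251.2   36.7]
 [ 523.  -254.9   34.6]
 [ 528.6 -32
[... 1179 characters left out ...]
124.6]
 [ 478.8 -255.2  109.4]
 [ 478.3 -257.   114.9]
 [ 476.9 -257.2  100.8]
 [ 475.4 -257.2  114.1]
 [ 473.6 -259.4  104.5]]
125 160 21
[[ 484.5 -260.   140. ]
 [ 484.5 -262.6  141. ]
 [ 484.6 -265.4  141.8]
 [ 482.  -255.7  133.3]
 [ 481.3 -257.2  139.8]
 [ 481.1 -259.3  143.3]
 [ 481.2 -262.   144. ]
 [ 481.3 -264.7  144.6]
 [ 481.5 -267.7  144.3]
 [ 479.6 -256.6  129.6]
 [ 478.4 -257.2  139.7]
 [ 478.3 -259.7  141.7]
 [ 478.5 -262.5  142. ]
 [ 478.5 -265.   143.8]
 [ 479.1 -268.6  140.7]
 [ 476.9 -257.2  127.1]
 [ 475.7 -257.6  138.3]
 [ 475.3 -259.6  142.4]
 [ 475.9 -263.1  139.7]
 [ 474.2 -257.7  125.1]
 [ 474.  -260.   128.2]]
R [[-0.   0.4  0.9]
 [-0.   0.9 -0.4]
 [-1.  -0.  -0. ]]
```

```bash
cat >> h.py <<'E'
def go(x,y,z,a):
    "print tool deltas to world target; a = world angle of tool z, tool pointing down"
    R,t=tool(); d=R.T@(np.array([x,y,z])-t); c=np.degrees(np.arctan2(R[1,2],R[0,2]))
    turn=-((a-c+180)%360-180); print("delta",np.round(d,1),"turn",round(turn,2),"cur",np.round(t,1),round(c,2),"dist",round(np.linalg.norm(d)),"t",round(r.sense()["time"],2))
E
python3 - <<'E'
from h import *
go(540,22,260,0); print(tool()[0])
E
```

```text
delta [ -29.2 -337.3  472.7] turn -26.69 cur [269.2 535.7 230.3] -26.69 dist 581 t 0.1
[[-9.11075495e-04  4.49134001e-01  8.93463944e-01]
 [-1.49251990e-03  8.93462709e-01 -4.49134902e-01]
 [-9.99998471e-01 -1.74270852e-03 -1.43670548e-04]]
```

Emit:
move_arm([
  [[-5, -30, 42], -3],
  [[-10, -62, 86], -6],
  [[-15, -96, 134], -9],
  [[-20, -130, 182], -12],
  [[-25, -164, 230], -15],
  [[-29, -198, 278], -18],
  [[-29, -232, 325], -21],
  [[-29, -266, 373], -24],
  [[-29, -300, 420], -27],
  [[-29, -337, 473], -27],
  [[-29, -337, 473], -27],
  [[-29, -337, 473], -27],
])

```text
time: 1.6
tool_pos: [540.1, 22.0, 259.2]
tcp_rot: [-156.8, 89.9, -156.6]
ft_force: [-0.1, 0.4, -1.2]
finger_gap: 85.2
```

```bash
python3 - <<'E'
from h import *
s=r.sense(); P=campose("wrist",s); p,d=r.snapshot("wrist"); np.save("w1.npy",d); np.save("w1p.npy",p); np.savez("w1P.npz",R=P[0],t=P[1])
cv2.imwrite("pics/w1.png",p[:,:,::-1])
o=ortho("wrist",p,12,P,430,720,-130,180,.5); cv2.imwrite("pics/w1o.png",o[:,:,::-1]); print(o.shape)
go(430,-250,260,27); print(s["joint_pos"],s["qd"])
E
```

```text
(580, 620, 3)
delta [-1.000e-01 -2.722e+02 -1.116e+02] turn -26.68 cur [540.   22.8 259.4] 0.32 dist 294 t 1.65
[-3.05637564e+00 -2.21284157e+00  9.23467968e+01 -6.22705960e-02
  8.99911770e+01 -9.32988083e+01] [ 1.96546446 -0.90987318  0.54189721  0.11178721 -0.06005298  0.1817311 ]
```

View pics/w1o.png

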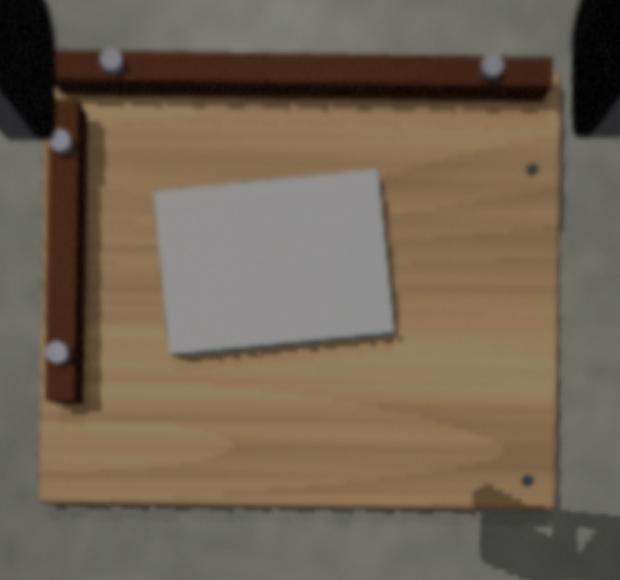

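The rectified view (0.5 mm/px on z=12) gives:
- **Long rail:** inner foot at row ~92–98, so x≈672.5.
- **Short rail:** foot at col ~81, so y≈139.5.
- **Plate:** top corners (155,192), (378,170), (395,332), (172,355). That puts its centre at about (586,42), yaw +5.6°.
- **Board:** yaw about −0.6°.

Now to look at the scoop from above, using the other wrist turn because of the last joint's range.

```bash
python3 - <<'E'
from h import *
go(478,-262,260,207)
E
```

```text
delta [-2.000e-01 -2.844e+02 -6.360e+01] turn 153.32 cur [540.   22.8 259.4] 0.32 dist 291 t 1.65
```

Emit:
move_arm([
  [[0, -30, -7], 10],
  [[0, -62, -14], 20],
  [[0, -95, -21], 30],
  [[0, -125, -28], 40],
  [[0, -155, -35], 50],
  [[0, -185, -42], 60],
  [[0, -215, -49], 70],
  [[0, -240, -55], 80],
  [[0, -260, -60], 90],
  [[0, -275, -64], 100],
  [[0, -284, -64], 110],
  [[0, -284, -64], 120],
])

```text
time: 3.15
tool_pos: [477.9, -260.4, 259.9]
tcp_rot: [-34.7, 89.9, -154.6]
ft_force: [0.4, -0.0, 0.5]
finger_gap: 85.4
```

Emit:
move_arm([
  [[0, 0, 0], 10],
  [[0, 0, 0], 20],
  [[0, 0, 0], 30],
  [[0, 0, 0], 33],
  [[0, 0, 0], 33],
])

```text
time: 3.78
tool_pos: [478.3, -258.8, 260.0]
tcp_rot: [-4.2, 89.9, -157.0]
ft_force: [-1.0, -0.1, 0.5]
finger_gap: 85.2
```

```bash
python3 - <<'E'
from h import *
np.set_printoptions(precision=1,suppress=True)
s=r.sense(); P=campose("wrist",s); p,d=r.snapshot("wrist")
cv2.imwrite("pics/w2.png",cv2.resize(p[:,:,::-1],(768,576)))
print(s["joint_pos"]); go(478,-262,260,207)
W=cloud("wrist",d,P); np.savez("w2.npz",W=W,p=p,d=d,R=P[0],t=P[1])
q=W[(d>0)&(abs(W[...,0]-490)<60)&(abs(W[...,1]+255)<60)]
print(P[1])
for a,b in((10,22),(22,33),(33,36),(36,132),(132,150)):
    k=q[(q[:,2]>a)&(q[:,2]<b)]; print(a,b,len(k),k[:,:2].min(0),k[:,:2].max(0),k.mean(0)) if len(k) else 0
k=q[q[:,2]>133]; print(cv2.minAreaRect(k[:,:2].astype(np.float32)),np.median(k[:,2]))
E
```

```text
[-33.8  -1.8  91.8  -0.1  90.   29. ]
delta [-0.   2.4  1.6] turn 0.27 cur [ 478.3 -259.1  260. ] -152.73 dist 3 t 3.83
[ 539.7 -226.4  403.5]
10 22 787 [ 483.3 -269.5] [ 524.5 -228.6] [ 501.8 -251.    12.5]
22 33 81 [ 483.5 -269.6] [ 524.4 -229.1] [ 498.8 -252.3   27.4]
33 36 248 [ 480.9 -272. ] [ 524.3 -229. ] [ 503.5 -250.5   34.8]
36 132 288 [ 480.6 -271.9] [ 523.5 -229.5] [ 487.4 -258.3   85.9]
132 150 208 [ 475.  -268.7] [ 487.9 -254. ] [ 482.2 -261.   141. ]
((481.8173522949219, -254.3702392578125), (34.22118377685547, 144.9149932861328), 27.483911514282227) 338.64555424576383
```

View pics/w2.png

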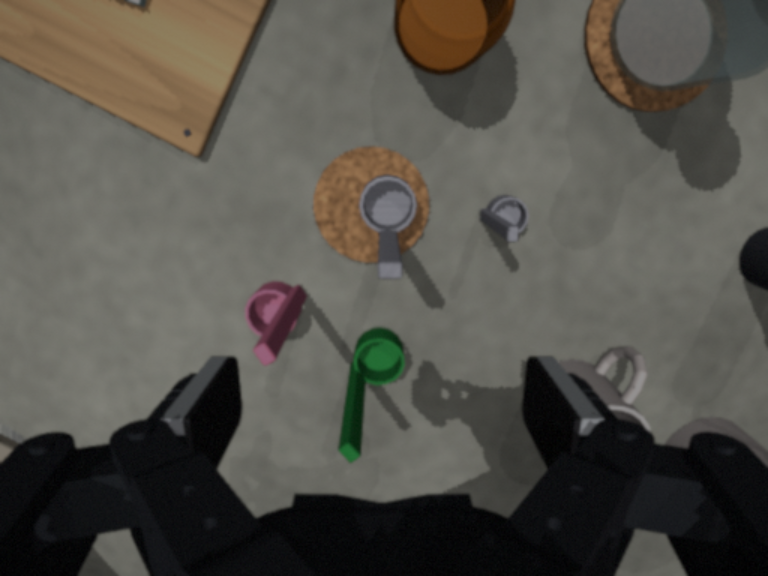

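The wrist view shows the steel scoop on the coaster: cup at (388,205), handle top at (390,268), almost in line with the tool. The small steel look-alike is off to the right at (510,215). Measured: cup at (502.9,−250.5), handle axis at (481.8,−261.3), yaw ≈26.8°.

```bash
python3 - <<'E'
from h import *
go(481.8,-261.3,77,206.8)
P=campose("wrist"); print(onplane("wrist",[(372/1.5,204/1.5)],6,P), tool()[0])
E
```

```text
delta [183.    3.6  -2.4] turn 0.47 cur [ 478.3 -259.1  260. ] -152.73 dist 183 t 3.83
[[ 494.49935628 -241.07910533    6.        ]] [[-1.53219469e-03  4.58211963e-01 -8.88841633e-01]
 [-7.72409482e-04 -8.88842954e-01 -4.58211312e-01]
 [-9.99998528e-01 -1.55192345e-05  1.71580772e-03]]
```

Emit:
move_arm([
  [[15, 2, -1], 0.4],
  [[40, 3.6, -2.4], 0.4],
  [[70, 3.6, -2.4], 0.4],
  [[95, 3.6, -2.4], 0.4],
  [[115, 3.6, -2.4], 0.4],
  [[135, 3.6, -2.4], 0.4],
  [[155, 3.6, -2.4], 0.4],
  [[170, 3.6, -2.4], 0.4],
  [[178, 3.6, -2.4], 0.4],
  [[183, 3.6, -2.4], 0.4],
  [[183, 3.6, -2.4], 0.4],
], jaw=0, squeeze=25)

```text
time: 5.2
tool_pos: [481.9, -261.4, 77.0]
tcp_rot: [2.6, 89.9, -150.5]
ft_force: [1.2, 0.5, 0.5]
finger_gap: 42.7
```

```bash
python3 - <<'E'
from h import *
s=r.sense(); p,d=r.snapshot("wrist"); cv2.imwrite("pics/w3.png",p[:,:,::-1]); go(481.8,-261.3,77,206.8); print(s["ft_force"],s["finger_gap"])
E
```

```text
delta [ 0.4 -0.3  0.1] turn 0.07 cur [ 482.1 -261.5   77.4] -153.13 dist 1 t 5.25
[1.17312396 0.47686919 0.45836186] 42.65257337037375
```

View pics/w3.png

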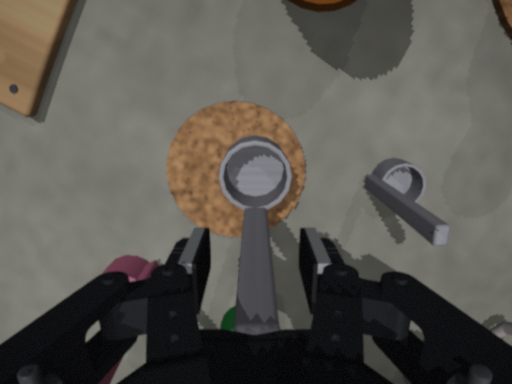

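The handle (column 257) stands centred between the fingers (mid-column 255) and in line with them, so I'll close.

Emit:
move_arm([
  [[0, 0, 0], 0],
  [[0, 0, 0], 0],
  [[0, 0, 0], 0],
  [[0, 0, 0], 0],
  [[0, 0, 0], 0],
  [[0, 0, 0], 0],
], jaw=-1, squeeze=25)

```text
time: 6.0
tool_pos: [482.5, -261.9, 78.2]
tcp_rot: [63.5, 89.9, -89.6]
ft_force: [-1.8, 0.7, 5.7]
finger_gap: 13.7
```

Emit:
move_arm([
  [[0, 0, 0], 0],
  [[0, 0, 0], 0],
  [[-2, 0, 0], 0],
  [[-5, 0, 0], 0],
  [[-10, 0, 0], 0],
  [[-10, 0, 0], 0],
], squeeze=100)

```text
time: 6.75
tool_pos: [482.9, -262.0, 88.7]
tcp_rot: [81.9, 89.9, -71.2]
ft_force: [-0.1, -0.3, -2.1]
finger_gap: 12.7
```

```bash
python3 - <<'E'
from h import *
np.set_printoptions(precision=2,suppress=True)
s=r.sense(); print(s["ft_force"],s["finger_gap"],s["time"]); go(481.8,-261.3,77,206.8)
P=campose("wrist",s); p,d=r.snapshot("wrist"); W=cloud("wrist",d,P)
t=s["tool_pos"]
q=W[(d>0)&(np.hypot(W[...,0]-503,W[...,1]+250)<45)]
k=q[(q[:,2]>38)&(q[:,2]<50)]
lo,hi=np.percentile(k[:,:2],[1,99],axis=0); print("rim",lo,hi,(lo+hi)/2,np.median(k[:,2]))
cv2.imwrite("pics/w4.png",p[:,:,::-1])
E
```

```text
[-0.13 -0.34 -2.08] 12.656396766992595 6.75
delta [11.7 -1.2  0.6] turn 0.07 cur [ 482.9 -262.    88.7] -153.13 dist 12 t 6.75
rim [ 481.92 -271.81] [ 524.36 -229.84] [ 503.14 -250.83] 45.11198332216824
```

```bash
python3 - <<'E'
from h import *
go(484,35,150,206.9); go(484,35,87.5,206.9)
E
```

```text
delta [ -62.1 -264.2 -135.4] turn -0.02 cur [ 482.7 -262.    88.5] -153.12 dist 303 t 6.8
delta [   0.4 -264.3 -135.4] turn -0.02 cur [ 482.7 -262.    88.5] -153.12 dist 297 t 6.8
```

Emit:
move_arm([
  [[-25, 0, 0], 0],
  [[-55, -15, -8], 0],
  [[-62, -45, -23], 0],
  [[-62, -80, -41], 0],
  [[-62, -120, -61], 0],
  [[-62, -160, -82], 0],
  [[-62, -200, -102], 0],
  [[-62, -235, -120], 0],
  [[-62, -258, -132], 0],
  [[-62, -264, -135], 0],
  [[-62, -264, -135], 0],
])

```text
time: 8.18
tool_pos: [483.7, 34.6, 149.8]
tcp_rot: [72.3, 89.9, -80.8]
ft_force: [-0.0, -0.5, -1.6]
finger_gap: 12.6
```

```bash
python3 - <<'E'
from h import *
go(484,35,87.5,206.9); print(r.sense()["ft_force"],tool()[0])
s=r.sense(); P=campose("wrist",s); p,d=r.snapshot("wrist"); cv2.imwrite("pics/w5.png",cv2.resize(p[:,:,::-1],(768,576)))
E
```

```text
delta [62.3 -0.4 -0.5] turn 0.02 cur [483.7  34.6 149.8] -153.08 dist 62 t 8.18
[-0.03800233 -0.45666058 -1.64372485] [[ 4.00673601e-04  4.52708295e-01 -8.91658589e-01]
 [-2.47998708e-03 -8.91655469e-01 -4.52707825e-01]
 [-9.99996845e-01  2.39268986e-03  7.65447916e-04]]
```

View pics/w5.png

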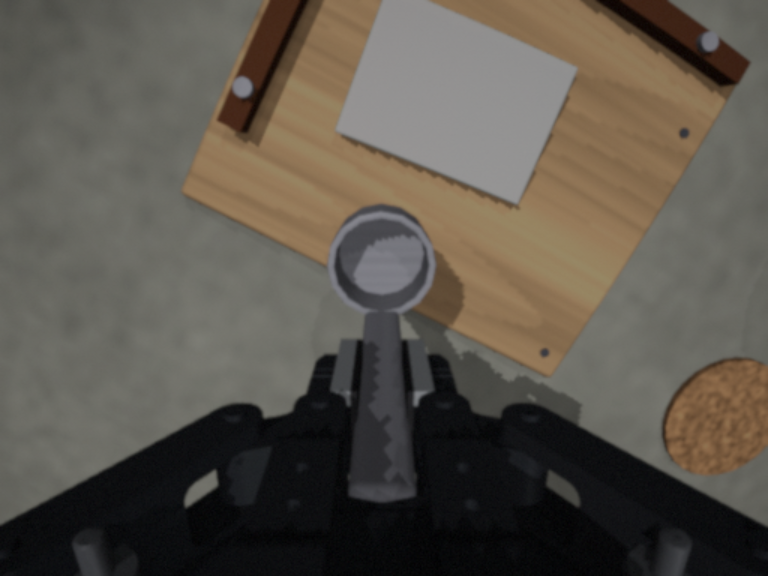

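The cup hangs level and clear of the plate; the plate's near edge runs from (338,130) to (517,205), as expected. Lowering and approaching.

Emit:
move_arm([
  [[15, 0, 0], 0],
  [[35, 0, 0], 0],
  [[50, 0, 0], 0],
  [[58, 0, 0], 0],
  [[62, 0, 0], 0],
  [[62, 0, 0], 0],
  [[62, 2, -4], 0],
  [[62, 4, -8], 0],
  [[62, 5.4, -10.7], 0],
  [[62, 5.4, -10.7], 0],
])

```text
time: 9.48
tool_pos: [496.1, 34.0, 87.9]
tcp_rot: [75.5, 89.8, -77.6]
ft_force: [0.1, 0.9, -0.7]
finger_gap: 12.3
```

```bash
cat >> h.py <<'E'
def st(): s=r.sense(); print(np.round(s["ft_force"],2),np.round(s["wrist_torque"],3),np.round(s["tool_pos"],2),round(s["finger_gap"],2),round(s["time"],2))
E
python3 -c "
from h import *
st()"
```

```text
[ 0.06  0.86 -0.7 ] [-0.017 -0.013 -0.016] [496.09  33.95  87.91] 12.31 9.47
```

Emit:
move_arm([
  [[0, 0.9, -1.8], 0],
  [[0, 1.8, -3.6], 0],
  [[0, 2.7, -5.4], 0],
  [[0, 3.6, -7.1], 0],
  [[0, 5.0, -9.8], 0],
  [[0, 6.3, -12.5], 0],
  [[0, 7.7, -15.2], 0],
  [[0, 9.1, -17.8], 0],
  [[0, 10.4, -20.5], 0],
  [[0, 11.8, -23.2], 0],
  [[0, 13.1, -25.9], 0],
  [[0, 14.5, -28.5], 0],
])

```text
time: 10.98
tool_pos: [528.3, 33.9, 87.9]
tcp_rot: [77.2, 89.8, -76.0]
ft_force: [-0.8, 0.0, -2.0]
finger_gap: 12.9
```

```bash
python3 - <<'E'
from h import *
st()
s=r.sense(); P=campose("wrist",s); p,d=r.snapshot("wrist"); cv2.imwrite("pics/w6.png",cv2.resize(p[:,:,::-1],(768,576))); print(tool()[0])
E
```

```text
[-0.76  0.02 -1.98] [ 0.015  0.281 -0.001] [528.31  33.92  87.91] 12.86 10.97
[[ 1.14490774e-03  4.52035154e-01 -8.91999388e-01]
 [-2.60276791e-03 -8.91995605e-01 -4.52036577e-01]
 [-9.99995957e-01  2.83920756e-03  1.55289922e-04]]
```

View pics/w6.png

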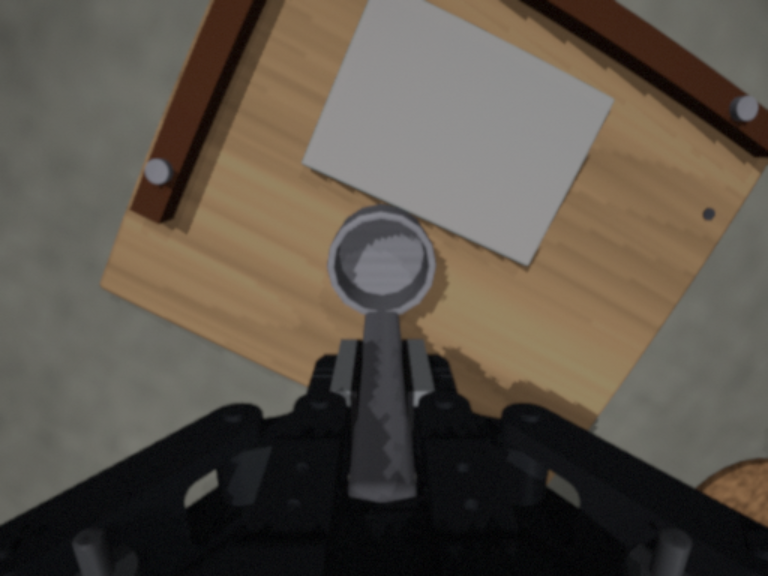

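The cup is pushing the plate's near edge (303,163)–(527,265), and the plate is turning towards square as it goes. Continuing more slowly.

Emit:
move_arm([
  [[0, 0.9, -1.8], 0],
  [[0, 1.6, -3.1], 0],
  [[0, 2.2, -4.3], 0],
  [[0, 2.7, -5.4], 0],
  [[0, 3.3, -6.5], 0],
  [[0, 3.8, -7.6], 0],
  [[0, 4.4, -8.7], 0],
  [[0, 5.0, -9.8], 0],
  [[0, 5.4, -10.7], 0],
  [[0, 5.9, -11.6], 0],
])

```text
time: 12.28
tool_pos: [541.7, 33.9, 88.0]
tcp_rot: [84.0, 89.8, -69.1]
ft_force: [-1.4, -0.2, -1.0]
finger_gap: 12.3
```

```bash
cat >> h.py <<'E'
def cupfit():
    "plate -x/-y edges & rail from wrist ortho saved to disk; prints state"
    s=r.sense(); P=campose("wrist",s); p,d=r.snapshot("wrist"); return s,P,p,d
E
python3 - <<'E'
from h import *
st()
E
```

```text
[-1.41 -0.2  -1.05] [0.044 0.348 0.025] [541.7   33.87  88.03] 12.31 12.28
```

Emit:
move_arm([
  [[0, 0.5, -0.9], 0],
  [[0, 0.7, -1.4], 0],
  [[0, 0.9, -1.9], 0],
  [[0, 1.2, -2.4], 0],
  [[0, 1.4, -2.8], 0],
  [[0, 1.6, -3.2], 0],
  [[0, 1.8, -3.6], 0],
])

```text
time: 13.15
tool_pos: [545.8, 33.9, 88.0]
tcp_rot: [84.6, 89.8, -68.5]
ft_force: [-1.9, -0.3, -1.6]
finger_gap: 12.3
```

Emit:
move_arm([
  [[0, 0.25, -0.5], 0],
  [[0, 0.45, -0.9], 0],
  [[0, 0.65, -1.3], 0],
  [[0, 0.8, -1.6], 0],
])

```text
time: 13.65
tool_pos: [547.5, 33.9, 88.0]
tcp_rot: [82.4, 89.8, -70.8]
ft_force: [-2.7, 0.5, -1.7]
finger_gap: 12.5
```

Emit:
move_arm([
  [[0, 0.2, -0.4], 0],
  [[0, 0.35, -0.7], 0],
  [[0, 0.5, -1.0], 0],
])

```text
time: 14.02
tool_pos: [548.2, 34.0, 87.9]
tcp_rot: [60.1, 89.9, -93.0]
ft_force: [-6.1, 0.8, 1.6]
finger_gap: 12.6
```

```bash
python3 - <<'E'
from h import *
st()
s=r.sense(); P=campose("wrist",s); p,d=r.snapshot("wrist"); 
o=ortho("wrist",p,22,P,560,700,-60,170,.3); cv2.imwrite("pics/w7.png",o[:,:,::-1]); print(o.shape)
E
```

```text
[-6.11  0.79  1.58] [0.165 1.276 0.107] [548.2   34.01  87.92] 12.63 14.03
(467, 767, 3)
```

View pics/w7.png

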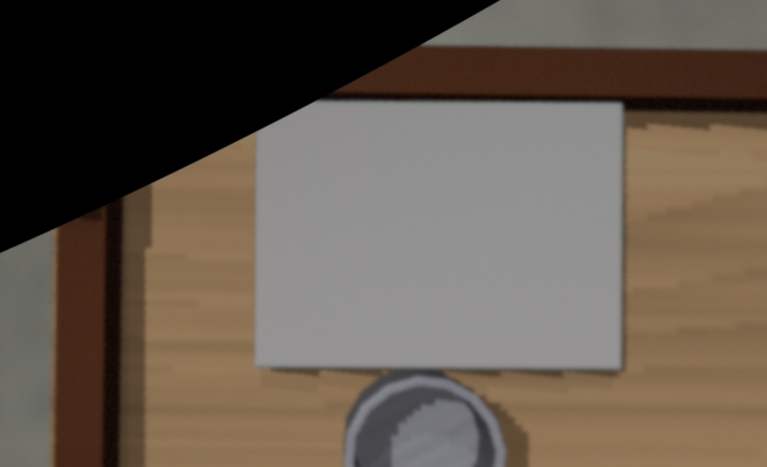

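The plate's far edge (row ~100) lies along the rail and its near edge (row ~368) is parallel to the board, at 6 N. One slightly firmer nudge to be sure it is flush, then back off.

Emit:
move_arm([
  [[0, 0.1, -0.2], 0],
  [[0, 0.15, -0.3], 0],
])

```text
time: 14.32
tool_pos: [548.2, 34.0, 87.9]
tcp_rot: [43.6, 89.9, -109.5]
ft_force: [-5.1, 0.8, 2.4]
finger_gap: 12.8
```

```bash
python3 - <<'E'
from h import *
st()
go(527,34,87.9,206.9);go(527,34,127,206.9);go(608,-66,127,206.9); go(608,-66,87.9,206.9)
E
```

```text
[-5.14  0.82  2.37] [0.119 1.214 0.076] [548.24  34.02  87.9 ] 12.75 14.32
delta [ 0.  -9.6 19. ] turn -0.02 cur [548.2  34.   87.9] -153.12 dist 21 t 14.32
delta [-39.1  -9.5  19. ] turn -0.02 cur [548.2  34.   87.9] -153.12 dist 44 t 14.32
delta [-38.9 116.3  -8. ] turn -0.02 cur [548.2  34.   87.9] -153.12 dist 123 t 14.32
delta [  0.2 116.2  -8.1] turn -0.02 cur [548.2  34.   87.9] -153.12 dist 117 t 14.32
```

Emit:
move_arm([
  [[0, -1, 2], 0],
  [[0, -4, 8], 0],
  [[0, -9.6, 19], 0],
  [[-15, -9.6, 19], 0],
  [[-39, -9.6, 19], 0],
  [[-39, 20, 13], 0],
  [[-39, 60, 4], 0],
  [[-39, 95, -4], 0],
  [[-39, 116, -8], 0],
  [[-39, 116, -8], 0],
  [[-39, 116, -8], 0],
])

```text
time: 15.7
tool_pos: [607.8, -65.4, 127.7]
tcp_rot: [52.9, 89.9, -100.2]
ft_force: [0.3, 0.7, -1.3]
finger_gap: 12.7
```

```bash
python3 - <<'E'
from h import *
np.set_printoptions(precision=2,suppress=True)
st(); s=r.sense(); P=campose("wrist",s); p,d=r.snapshot("wrist"); W=cloud("wrist",d,P)
R,t=tool(); Q=(W-t)@R
m=(d>0)&(abs(Q[...,1])<30)&(Q[...,2]<5)&(Q[...,2]>-60)&(Q[...,0]>30)&(Q[...,0]<60)
k=Q[m]; A=np.c_[k[:,1:],np.ones(len(k))]
sel=(k[:,0]<50); kk=k[sel]; lo,hi=np.percentile(kk,[1,99],axis=0); print("rim tool frame",lo,hi,len(kk))
A=np.c_[kk[:,1:],np.ones(len(kk))]; c=np.linalg.lstsq(A,kk[:,0],rcond=None)[0]; print("rim plane slopes deg",np.degrees(c[:2]))
for n in("scene",):
    p2,d2=r.snapshot(n); cv2.imwrite("pics/s8.png",p2[:,:,::-1])
cv2.imwrite("pics/w8.png",cv2.resize(p[:,:,::-1],(768,576)))
E
```

```text
[ 0.29  0.67 -1.35] [-0.04  0.01 -0.01] [607.83 -65.36 127.71] 12.65 15.7
rim tool frame [ 30.83 -21.53 -44.44] [49.64 20.36 -2.8 ] 1403
rim plane slopes deg [-0.06 -3.17]
```

View pics/w8.png

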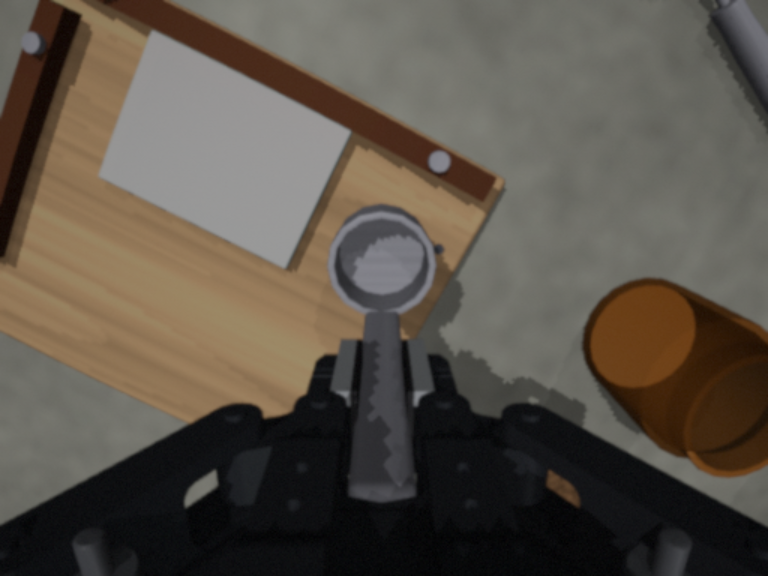

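The cup sits in the grip exactly as before, and the plate lies along the long rail ((150,33)–(350,130)). Lowering and pushing along +y.

Emit:
move_arm([
  [[10, 0, 0], 0],
  [[25, 0, 0], 0],
  [[36, 0, 0], 0],
  [[39.8, 0, 0], 0],
  [[39.8, 0, 0], 0],
  [[39.8, -3.6, -1.8], 0],
  [[39.8, -7.1, -3.6], 0],
  [[39.8, -10.7, -5.4], 0],
  [[39.8, -12.5, -6.3], 0],
])

```text
time: 16.92
tool_pos: [607.6, -50.6, 87.9]
tcp_rot: [54.4, 89.9, -98.7]
ft_force: [-0.4, -0.1, -1.6]
finger_gap: 12.7
```

Emit:
move_arm([
  [[0, -1.8, -0.9], 0],
  [[0, -3.6, -1.9], 0],
  [[0, -5.4, -2.8], 0],
  [[0, -8.0, -4.2], 0],
  [[0, -10.7, -5.6], 0],
  [[0, -13.4, -7.0], 0],
  [[0, -16.0, -8.4], 0],
  [[0, -18.7, -9.8], 0],
  [[0, -21.3, -11.1], 0],
  [[0, -23.9, -12.4], 0],
  [[0, -26.5, -13.7], 0],
  [[0, -28.5, -14.8], 0],
])

```text
time: 18.42
tool_pos: [607.9, -18.4, 87.8]
tcp_rot: [53.3, 89.9, -99.8]
ft_force: [-0.4, -1.9, -0.8]
finger_gap: 12.5
```

```bash
python3 - <<'E'
from h import *
st()
s=r.sense(); P=campose("wrist",s); p,d=r.snapshot("wrist"); 
o=ortho("wrist",p,22,P,560,700,-60,170,.3); cv2.imwrite("pics/w9.png",o[:,:,::-1])
E
```

```text
[-0.4  -1.85 -0.84] [-0.402  0.032 -0.025] [607.91 -18.35  87.75] 12.46 18.43
```

View pics/w9.png

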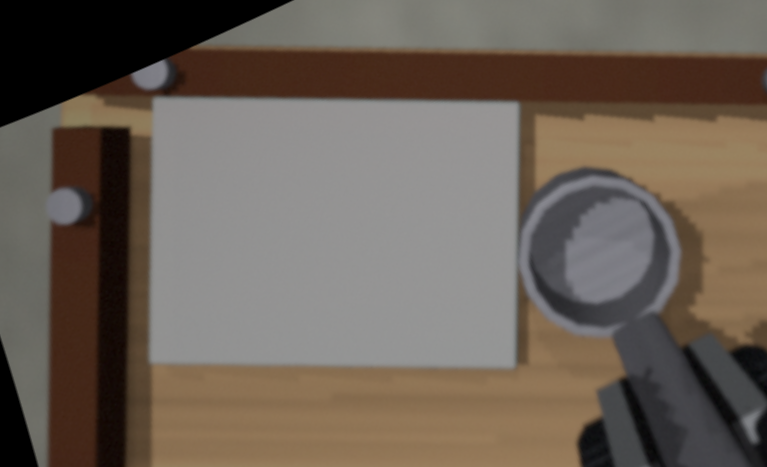

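The plate stays flush (far edge (152,97)–(518,101), parallel to the rail), with roughly 13 mm left to the short rail at column ~128.

Emit:
move_arm([
  [[0, -1.8, -1.0], 0],
  [[0, -2.9, -1.5], 0],
  [[0, -4.0, -2.1], 0],
  [[0, -5.1, -2.6], 0],
  [[0, -6.0, -3.1], 0],
  [[0, -6.9, -3.6], 0],
  [[0, -7.8, -4.1], 0],
  [[0, -8.5, -4.4], 0],
])

```text
time: 19.48
tool_pos: [608.0, -8.4, 87.8]
tcp_rot: [54.6, 89.9, -98.4]
ft_force: [-0.4, -2.8, -0.0]
finger_gap: 12.2
```

Emit:
move_arm([
  [[0, -0.6, -0.3], 0],
  [[0, -1.1, -0.6], 0],
  [[0, -1.5, -0.8], 0],
  [[0, -1.9, -1.0], 0],
])

```text
time: 19.98
tool_pos: [608.0, -6.6, 87.8]
tcp_rot: [56.4, 89.8, -96.6]
ft_force: [-1.0, -3.7, 0.2]
finger_gap: 12.6
```

Emit:
move_arm([
  [[0, -0.5, -0.3], 0],
  [[0, -0.8, -0.4], 0],
  [[0, -1.1, -0.6], 0],
])

```text
time: 20.35
tool_pos: [608.1, -6.2, 87.9]
tcp_rot: [58.6, 89.8, -94.5]
ft_force: [-0.4, -7.3, 0.3]
finger_gap: 12.4
```

7.3 N: the end is on the short rail. Backing off and checking.

Emit:
move_arm([
  [[0, 1, 0.5], 0],
  [[0, 6, 3], 0],
  [[0, 14, 7], 0],
  [[-15, 14, 7], 0],
  [[-39, 14, 7], 0],
  [[-39, 14, 7], 0],
])

```text
time: 21.1
tool_pos: [610.5, -21.9, 130.7]
tcp_rot: [114.9, 89.6, -38.2]
ft_force: [0.1, -0.5, -1.1]
finger_gap: 12.3
```

```bash
python3 - <<'E'
from h import *
st()
s=r.sense(); P=campose("wrist",s); p,d=r.snapshot("wrist"); 
o=ortho("wrist",p,22,P,570,690,-20,160,.24); cv2.imwrite("pics/w10.png",o[:,:,::-1]); np.savez("w10.npz",o=o)
go(562,34,127,206.9)
E
```

```text
[ 0.09 -0.45 -1.11] [-0.011 -0.054  0.083] [610.49 -21.88 130.65] 12.27 21.1
delta [  1.5 -71.2  17.1] turn 0.03 cur [609.5 -21.7 128.9] -153.07 dist 73 t 21.15
```

View pics/w10.png

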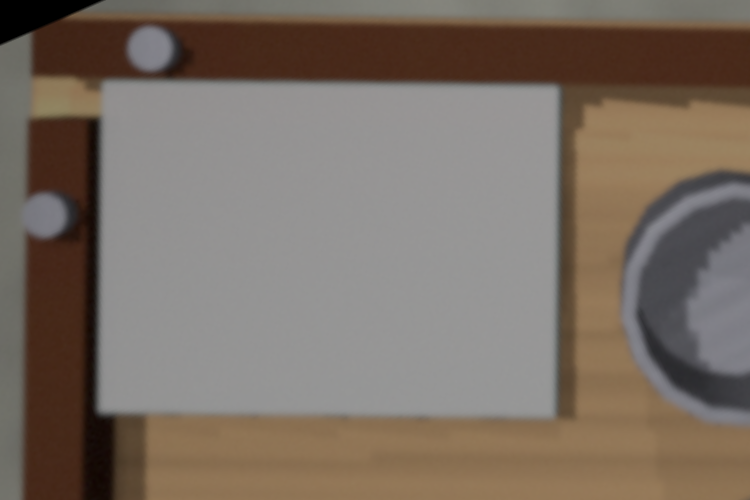

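The plate is square in the corner:
- **Far edge:** (102,80)–(560,86), parallel to the long rail.
- **Left edge:** (102,80)–(97,412), along the short rail's face. The dark band shows only the rail's upper part, as expected for contact.
- **Position in x:** unchanged at ~670.1, so the plate is still on the long rail.

Now returning the scoop.

```bash
python3 - <<'E'
from h import *
go(482.5,-261.9,150,206.9);go(482.5,-261.9,84,206.9)
E
```

```text
delta [-20.5 156.7 222. ] turn 0.03 cur [609.5 -21.7 128.9] -153.07 dist 272 t 21.15
delta [ 45.5 156.4 222. ] turn 0.03 cur [609.5 -21.7 128.9] -153.07 dist 275 t 21.15
```

Emit:
move_arm([
  [[-15, 10, 14], 0],
  [[-20, 30, 43], 0],
  [[-20, 53, 75], 0],
  [[-20, 77, 109], 0],
  [[-20, 101, 143], 0],
  [[-20, 125, 177], 0],
  [[-20, 143, 203], 0],
  [[-20, 153, 217], 0],
  [[-20, 156.6, 222], 0],
  [[-20, 156.6, 222], 0],
  [[-20, 156.6, 222], 0],
])

```text
time: 22.52
tool_pos: [482.9, -261.0, 149.4]
tcp_rot: [103.2, 89.7, -49.8]
ft_force: [-0.5, 0.2, -1.2]
finger_gap: 12.3
```

```bash
python3 - <<'E'
from h import *
st(); go(482.5,-261.9,82,206.9)
E
```

```text
[-0.46  0.22 -1.25] [-0.007 -0.011 -0.038] [ 482.88 -260.98  149.41] 12.28 22.52
delta [67.4  0.3  0.8] turn 0.09 cur [ 482.9 -261.   149.4] -153.01 dist 67 t 22.52
```

Emit:
move_arm([
  [[20, 0.3, 0.8], 0],
  [[40, 0.3, 0.8], 0],
  [[55, 0.3, 0.8], 0],
  [[63, 0.3, 0.8], 0],
  [[67, 0.3, 0.8], 0],
  [[67.4, 0.3, 0.8], 0],
  [[67.4, 0.3, 0.8], 0],
])

```text
time: 23.4
tool_pos: [482.9, -262.2, 82.7]
tcp_rot: [106.2, 89.6, -46.8]
ft_force: [-0.7, 0.4, -1.1]
finger_gap: 12.4
```

Emit:
move_arm([
  [[0.6, 0, 0], 0],
  [[1.2, 0, 0], 0],
  [[1.8, 0, 0], 0],
  [[2.4, 0, 0], 0],
  [[3, 0, 0], 0],
])

```text
time: 24.02
tool_pos: [482.9, -262.2, 79.6]
tcp_rot: [105.9, 89.7, -47.1]
ft_force: [0.3, -1.1, -2.0]
finger_gap: 12.9
```

Emit:
move_arm([
  [[0.4, 0, 0], 0],
  [[0.8, 0, 0], 0],
  [[1.2, 0, 0], 0],
])

```text
time: 24.4
tool_pos: [482.9, -262.2, 78.4]
tcp_rot: [106.0, 89.7, -47.0]
ft_force: [0.7, -0.4, 1.4]
finger_gap: 12.7
```

The cup is on the coaster. Easing the grip, then opening.

Emit:
move_arm([
  [[0.2, 0, 0], 0],
  [[0.2, 0, 0], 0],
], squeeze=20)

```text
time: 24.65
tool_pos: [483.0, -262.2, 78.4]
tcp_rot: [106.2, 89.6, -46.8]
ft_force: [-0.7, 0.7, 1.6]
finger_gap: 12.5
```

Emit:
move_arm([
  [[0, 0, 0], 0],
  [[0, 0, 0], 0],
  [[0, 0, 0], 0],
  [[0, 0, 0], 0],
  [[0, 0, 0], 0],
  [[0, 0, 0], 0],
], jaw=0)

```text
time: 25.4
tool_pos: [483.0, -262.2, 78.4]
tcp_rot: [106.4, 89.7, -46.6]
ft_force: [-0.6, -0.0, -0.2]
finger_gap: 42.2
```

Emit:
move_arm([
  [[-5, 0, 0], 0],
  [[-15, 0, 0], 0],
  [[-35, 0, 0], 0],
  [[-60, 0, 0], 0],
  [[-90, 0, 0], 0],
  [[-120, 0, 0], 0],
  [[-150, 0, 0], 0],
  [[-175, 0, 0], 0],
  [[-180, 0, 0], 0],
  [[-180, 0, 0], 0],
])

```text
time: 26.65
tool_pos: [482.2, -261.4, 258.4]
tcp_rot: [106.9, 89.6, -46.1]
ft_force: [-0.0, -0.1, -0.3]
finger_gap: 42.6
```

```bash
python3 - <<'E'
from h import *
np.set_printoptions(precision=1,suppress=True)
st(); s=r.sense(); P=campose("wrist",s); p,d=r.snapshot("wrist"); W=cloud("wrist",d,P)
q=W[(d>0)&(abs(W[...,0]-490)<60)&(abs(W[...,1]+255)<60)]
for a,b in((33,36),(132,150)):
    k=q[(q[:,2]>a)&(q[:,2]<b)]; print(a,b,len(k),k[:,:2].min(0),k[:,:2].max(0),k.mean(0))
p2,_=r.snapshot("top")
o=np.hstack([cv2.resize(p[60:330,100:400],(400,360)),cv2.resize(p2[140:275,195:375],(400,300))[:].copy() if False else cv2.copyMakeBorder(cv2.resize(p2[140:275,195:375],(400,300)),0,60,0,0,cv2.BORDER_CONSTANT)])
cv2.imwrite("pics/w11.png",o[:,:,::-1])
E
```

```text
[-0.  -0.1 -0.3] [-0. -0.  0.] [ 482.2 -261.4  258.4] 42.58 26.65
33 36 246 [ 481.6 -272.9] [ 524.6 -229.5] [ 504.6 -249.8   34.8]
132 150 223 [ 475.1 -270.1] [ 488.7 -254.8] [ 482.7 -262.   140.9]
```

View pics/w11.png

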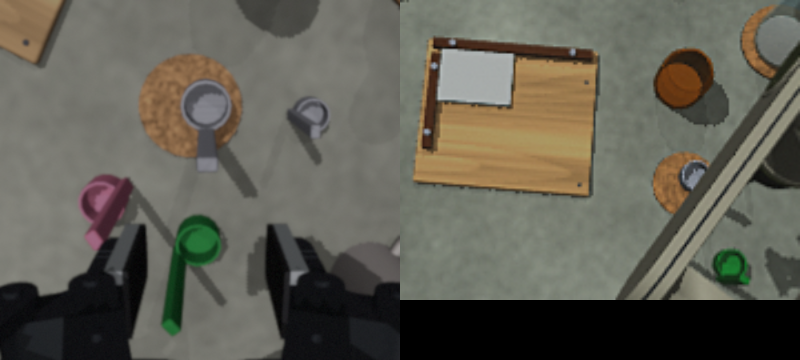

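The left half shows the scoop upright on the coaster, cup at (207,105). The right half shows the plate in the corner at (477,77), with everything else where it was. Handing in.

```bash
python3 -c "
from bench import r
print(r.hand_in())"
```

```text
the job is handed in; nothing more can be done
None
```

The plate is square in the corner and the scoop is back upright on its coaster, handed in at about 27 s of the 72 s allowed.

- **Push to the long rail:** I nudged the plate with the scoop's cup until it lay flush. The highest force read was about 6 N.
- **Push to the short rail:** I then slid it along the long rail until its end met the short rail. The highest force read was about 7 N. Forces were read at the end of each move call, so I did not see any peaks in between.
- **Plate check:** The wrist picture after backing off showed both edges parallel to the rails and the end on the short rail. The plate had not shifted off the long rail during the second push (within about 0.2 mm). I judged contact from the pictures and forces and did not press the long rail again.
- **Scoop check:** After letting go, the cup was within about 1 mm of where it started, well inside the coaster. The scoop stood upright, the gripper was 180 mm above and touching nothing, and the force read about 0 N.
- **Other objects:** Nothing else in view had moved. The arm hid part of the last top view. No check failed or disagreed.

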